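# Push the little pot through the hob guard onto the warming ring

### The job

Push the little lidded pot along the counter with the fingers, through the gateway between the two panels of the steel hob guard, until its foot stands wholly inside the white ring on the warming plate, then move the hand clear. It is hot: only push it by its side, without lifting or tipping it or touching the knob on its lid, and leave everything else where it stands.

Things in the scene. Friction and masses are not known exactly. Their poses are not given: they have to be found in the camera images.
- pot: small round orange-brown lidded stoneware pot, 0.4 to 0.75 kg, loose on the smooth counter on the robot's side of the guard. Upright wall of 90 mm diameter from 6 to 42 mm above the counter, foot 84 mm wide, lid to 51 mm, knob to 62 mm. Origin: centre of its underside; z up. Pushed low on its wall (10 to 35 mm up) it slides without tipping, at a few newtons.
- knob: the steel knob in the middle of the pot's lid, 18 mm wide, from 50 to 62 mm above the counter; part of the pot. Origin: foot of the knob, 50 mm above the pot's underside.
- guard: low steel guard fixed to the counter: two panels in line, 45 mm tall, with an open gateway between. Inner posts, 16 mm thick, 56 mm to either side of its middle: the gateway is 96 mm wide; end posts at 200 mm. Origin: middle of the gateway, on the counter. x points through the gateway, away from the robot, to the warming plate (within 0.25 rad of world x); y along the panels; z up.
- ring (a point): centre of the white ring on the black glass warming plate (170 by 400 mm, behind the guard, flush with the counter, no step), at counter height, 95 mm beyond the middle of the gateway along the guard's x axis. Ring: inside diameter 118 mm, outside 128 mm.
- egg_cup: white ceramic egg cup, 46 mm wide, 58 mm tall, standing on the warming plate to the left of the white ring (seen along the push); loose, only to be left alone. Origin: middle of its underside.
- spice_jar: small amber glass spice jar with steel cap, 44 mm wide, 62 mm tall, standing on the warming plate to the right of the ring; loose, only to be left alone. Origin: middle of its underside.
- pepper_mill: cream pepper mill, 54 mm wide, 170 mm tall, left of the guard; loose, only to be left alone. Origin: middle of its underside.
- mug: blue mug, 80 mm wide, 90 mm tall, right of the work area; loose, only to be left alone. Origin: middle of its underside.
- salt_box: round dark wooden salt box with a lid, 72 mm wide, 50 mm tall, right of the work area, nearer the robot; loose, only to be left alone. Origin: middle of its underside.
There are look-alikes about, which are no part of the job. What is shaped like the pot but pink is not meant.

How it is judged:
On the way:
1. the pot is in the gateway, between the two inner posts, standing on the counter (x of pot in the frame of guard between -0.02 and 0.02 m and y of pot in the frame of guard between -0.01 and 0.01 m and height (world z) of pot below 0.008 m), for 0.05 s.
At the end, for the whole second after the job is handed in: The pot has passed through the gateway and stands upright and at rest with its centre within 17 mm of the ring's centre (its 84 mm foot inside the 118 mm ring), flat on the counter; every bystander is within 20 mm of where it stood (horizontal distance between pot and ring below 0.017 m and angle between pot's own z axis and vertical below 0.05 rad and height (world z) of pot below 0.005 m and linear speed of pot below 0.01 m/s and distance of each of egg_cup, spice_jar, pepper_mill, mug, salt_box from where it was at the start of the episode below 0.02 m); the robot touches nothing.
It fails at once if the pot is lifted (underside more than 10 mm up) (height (world z) of pot above 0.01 m).
It fails at once if the pot is tipped (more than 0.2 rad) (angle between pot's own z axis and vertical above 0.2 rad).
It fails at once if the knob is touched (contact force between the arm and knob above 0.5 N).
It fails at once if the knob is touched by the fingers (contact force between the fingers and knob above 0.5 N).
It fails at once if a bystander is pushed away or knocked over (distance of any of egg_cup, spice_jar, pepper_mill, mug, salt_box from where it was at the start of the episode above 0.02 m or angle between any of egg_cup, spice_jar, pepper_mill, mug, salt_box's own z axis and vertical above 0.3 rad).
It also fails if it takes over 58 s, if anything falls off the work surface, if the arm or the gripper's body presses on something with over 40 N, if the wrist force passes 120 N, or if a joint passes its speed limit or range.

### The arm

A 6-joint arm with a two-finger parallel gripper is mounted at the origin on the work surface. World frame = base frame: x ahead of the robot, y to its left, z up, the work surface at z = 0. Lengths are in m, angles in rad, forces in N, time in s.
With the tool pointing down it reaches from about 0.35 to 0.975 m from the base axis. Payload 4.9 kg.
Tool frame: the origin (TCP) lies on the front face of the gripper's body, between the roots of the fingers; the fingertips stand ctrl.tip_extent ahead of it and the grasp point (between the pads) lies 54 mm ahead of it (ctrl.tip_extent is the distance from the TCP to the fingertips, in m); z points along the fingers, y is the line along which they close (so a half turn about z gives the same grasp; the last joint's range is limited). The gripper opens to 85 mm and grips with 20 to 120 N. Pads are 22 mm wide; open, the fingers measure 114 mm over their backs; the gripper's body (76 mm by 85 mm) begins 54 mm behind the grasp point. The pads swing forward as they close: fully open they stand 13 mm farther back than shut.
Start: joints at [-1.454, 0.053, 1.613, -0, 1.476, -0.119], TCP at [0.146, -0.608, 0.304] pointing down, gripper open.
Joint ranges: [-3.01, 3.01], [-1.01, 2.22], [0.06, 2.58], [-1.02, 4.17], [0.09, 2.62], [-3.14, 3.14]. Speed limits (rad/s): [2.57, 2.57, 3.14, 3.14, 3.14, 3.14].

### API

Orientations are given as a rotation vector (axis times angle).
In Python, from station import ctrl gives the robot as it stands.
- The arm moves only by the tool apply_moves, never from a script. Its argument "rows" is one flat list of numbers, 6 for each row, row after row: the shift along the tool's x, y, z normalised to -1 to 1, where 1 is 0.6 m, then the turn, a rotation vector about the tool's x, y, z normalised to -1 to 1, where 1 is 90 degrees. A call has 1 to 20 rows; each row is the pose to reach, as a shift and turn from the pose commanded when the call began, along the tool's axes at that moment; what a row does not reach only later rows make up. A row lasts 1/10 s, in which the tool goes at most 50 mm and 8.59 degrees, less where a joint would pass 70% of its speed; a pose out of reach is approached as far as the arm can. A call with a number of a shift or a turn outside -1 to 1 is refused whole. A call with a gripper value outside its range is refused whole. "grip" is the opening, from 0 (shut) to 1 (fully open), set as the call begins (left out, the last holds). The fingers move at their own pace and stop on an object; "grip_force" is the grip in N (left out, the last holds). Time passes only in rows, so rows that repeat a pose let the fingers close. It gives the time, the measured TCP pose, the force, the opening and the grip force at its end, in the units of the state.
- ctrl.get_obs(): the state, without advancing time (a new reading comes with each control period).
- ctrl.get_image(name): name is "scene" or "top" or "wrist"; returns (picture, depth): 400x640x3 uint8, blue, green, red; 400x640 float32, m along the optical axis (not along the pixel's ray), 0 where there is no reading.
- ctrl.camera_model(name): a dict with "mtx" (3x3 intrinsics, pixels), "R" (3x3) and "t" (3): a world point X has camera coordinates R X + t; the wrist camera has in their place "tool_from_camera" (4x4, takes a point from camera to tool coordinates, whose origin is the TCP and whose axes are the flange's). Camera axes: x right, y down, z forward; pixel columns grow to the right and rows downward; lengths in m; the calibration is good to about 2 mm. A picture is of the moment at which its call begins: read the wrist's pose just before it. camera_model takes no time and is no camera call.
- ctrl.finish_job(): hands the job in; it is judged then, once.
The state is a dict: "t": time; "q": joint angles; "dq": joint speeds; "effort": joint torques, N m; "tool_pos": TCP position; "tool_rot": TCP orientation; "contact_force": force on the tool from outside, world axes, zero at the start; "wrist_torque": the same for the moment, N m; "opening": finger opening in m; "grip_force": force on a finger pad.
Only numpy, scipy, OpenCV 4.12 (cv2) and the standard library are available. Lean on these libraries where they do the work, as an engineer would, in place of code of your own. Each camera call takes 0.05 s, during which the arm holds its last target. There are 200 camera calls.

## Working session

There is one attempt and no reset: what is moved stays moved. The work goes in short steps, Python scripts to look and compute and a tool call to move; the robot and the scene stay as the last step left them, time stands still between calls to the robot, and variables do not carry over. Pictures are saved under pics/ and viewed, at most 10 in all, crops included, and the job is handed in when it is done.

Besides the shell and the picture viewer there is one more tool, called after "Request:" as a command line: name --argument value ..., lists and objects as JSON in quotes. apply_moves: Moves the arm, as the interface text tells. Its arguments: {"type":"object","properties":{"rows":{"type":"array","items":{"type":"number"}},"grip":{"type":"number"},"grip_force":{"type":"number"}},"required":["rows"]}

```bash
mkdir -p pics; ls
cat > h.py <<'E'
import numpy as np, cv2
from scipy.spatial.transform import Rotation as Ro
from station import ctrl
def grab(n):
    o=ctrl.get_obs(); im,d=ctrl.get_image(n); m=ctrl.camera_model(n); K=np.array(m['mtx'])
    if 'R' in m:
        R=np.array(m['R']);t=np.array(m['t']); C=-R.T@t; W=R.T
    else:
        T=np.array(m['tool_from_camera']); Rt=Ro.from_rotvec(o['tool_rot']).as_matrix()
        W=Rt@T[:3,:3]; C=Rt@T[:3,3]+np.array(o['tool_pos'])
    return im,d,K,W,C
def ray(u,v,z,K,W,C):
    d=W@np.linalg.inv(K)@np.array([u,v,1.]); return C+d*(z-C[2])/d[2]
def pts(d,K,W,C):
    v,u=np.indices(d.shape); p=np.stack([u,v,np.ones_like(u)],-1)@np.linalg.inv(K).T*d[...,None]
    return p@W.T+C
def proj(X,K,W,C):
    p=K@(W.T@(np.array(X)-C)); return p[:2]/p[2]
E
python3 - <<'E'
from h import *
o=ctrl.get_obs(); print(o, ctrl.tip_extent)
for n in ('top','scene'):
    g=grab(n); cv2.imwrite(f'pics/{n}1.png',g[0]); print(n,g[2].round(1).tolist(),g[4].round(3),g[3].round(2).tolist())
    np.savez(f'{n}1.npz',*g)
E
```

```text
pics
{'t': 0.0, 'q': array([-1.45401319e+00,  5.33761824e-02,  1.61428446e+00, -1.09177211e-05,
        1.47597178e+00, -1.19015465e-01]), 'dq': array([-2.28198108e-04, -3.27152637e-04, -4.18877557e-04, -7.93394080e-05,
       -8.24213851e-04,  8.77084609e-04]), 'effort': array([ 1.48485644e-03, -3.93678403e+01, -3.70177245e+01,  5.75408785e-05,
        6.95483352e-03, -6.61927366e-07]), 'tool_pos': array([ 0.14594653, -0.60724313,  0.30265657]), 'tool_rot': array([-3.11775768e+00, -3.69295784e-01,  1.34858022e-05]), 'contact_force': array([ 0.36056882,  0.92469894, -0.22630133]), 'wrist_torque': array([ 0.00238109, -0.03517723,  0.00062903]), 'grip_force': 0.0, 'opening': 0.08554004134370785} 0.0726
top [[414.0, 0.0, 318.4], [0.0, 414.0, 187.3], [0.0, 0.0, 1.0]] [ 3.230e-01 -1.000e-03  1.032e+00] [[0.0, -0.98, 0.18], [-1.0, -0.0, -0.0], [0.0, -0.18, -0.98]]
scene [[390.1, 0.0, 314.2], [0.0, 390.1, 191.7], [0.0, 0.0, 1.0]] [ 1.227 -0.325  0.78 ] [[0.43, 0.59, -0.68], [0.9, -0.29, 0.31], [-0.02, -0.75, -0.66]]
```

View pics/top1.png

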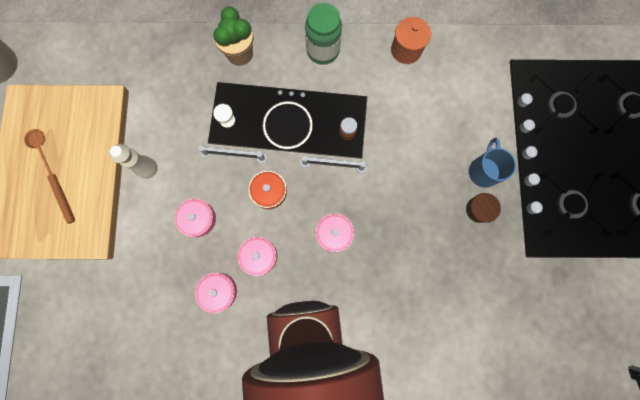

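View pics/scene1.png

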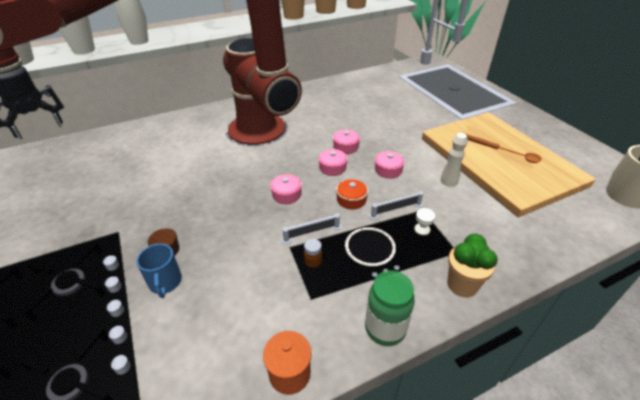

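Top view: the orange-brown pot is at (267,189). Things it could be mistaken for are the pink pots at (194,217), (257,256), (335,232) and (215,293), and the larger orange canister behind the plate at (411,40). By colour and place I choose (267,189). The ring is at (287,125), and the gateway lies between the posts at about (263,157) and (305,161). In the scene view the pot is at (351,193) and the ring at (370,246).

```bash
cat > meas.py <<'E'
from h import *
def orange(im):
    hsv=cv2.cvtColor(im,cv2.COLOR_BGR2HSV)
    return cv2.inRange(hsv,(3,150,90),(18,255,255))
def blobs(m,amin=40):
    n,l,s,c=cv2.connectedComponentsWithStats(m)
    return [(s[i,4],c[i].round(1).tolist(),s[i,:4].tolist()) for i in range(1,n) if s[i,4]>amin]
E
python3 - <<'E'
from meas import *
G={}
for n in('top','scene'):
    z=np.load(n+'1.npz'); g=[z[k] for k in z.files]; G[n]=g
    print(n,blobs(orange(g[0])))
    im=g[0]; x0,y0,x1,y1=(190,80,380,215) if n=='top' else (270,170,460,300)
    w=cv2.inRange(cv2.cvtColor(im,cv2.COLOR_BGR2HSV),(0,0,170),(180,60,255))[y0:y1,x0:x1]
    for a,c,b in blobs(w,15): print('  white',a,[c[0]+x0,c[1]+y0],[b[0]+x0,b[1]+y0,b[2],b[3]],ray(c[0]+x0,c[1]+y0,0,*g[2:]).round(3))
    # depth cloud
    P=pts(g[1],*g[2:]); 
    o=orange(im)>0; o[:y0]=0;o[y1:]=0;o[:,:x0]=0;o[:,x1:]=0
    Q=P[o&(g[1]>0)]; print('  pot pts',Q.mean(0).round(3),np.percentile(Q,[2,98],axis=0).round(3).tolist())
    s=(P[...,2]>.035)&(P[...,2]<.055); s[:y0]=0;s[y1:]=0;s[:,:x0]=0;s[:,x1:]=0
    s&=~o; cv2.imwrite(f'pics/s_{n}.png',s.astype(np.uint8)*255)
    for a,c,b in blobs(s.astype(np.uint8),15): print('  tall',a,c,b,ray(*c,.045,*g[2:]).round(3))
t=G['top'][0][80:220,190:380]; s=G['scene'][0][165:305,270:460]
cv2.imwrite('pics/crop1.png',np.hstack([cv2.resize(x,None,fx=2.1*2,fy=4.2,interpolation=2) if 0 else cv2.resize(x,(400,295),interpolation=2) for x in(t,s)]))
E
```

```text
top [(np.int32(926), [412.4, 34.6], [396, 18, 34, 42]), (np.int32(697), [48.7, 171.5], [25, 130, 49, 93]), (np.int32(853), [266.9, 188.7], [250, 172, 35, 34])]
  white 12880 [284.6, 161.0] [190, 80, 190, 135] [0.581 0.085 0.   ]
  white 290 [287.1, 125.4] [263, 102, 49, 47] [0.676 0.081 0.   ]
  white 342 [223.7, 114.9] [214, 104, 21, 23] [0.704 0.247 0.   ]
  white 185 [348.7, 124.8] [341, 118, 16, 15] [ 0.679 -0.08   0.   ]
  white 38 [266.1, 187.4] [263, 184, 7, 7] [0.512 0.131 0.   ]
  pot pts [0.503 0.117 0.049] [[0.463, -0.064, 0.037], [0.638, 0.161, 0.054]]
  tall 31 [226.9, 119.4] [217, 112, 16, 12] [0.676 0.228 0.045]
  tall 23 [346.5, 132.5] [340, 128, 15, 8] [ 0.643 -0.071  0.045]
  tall 254 [230.5, 151.2] [199, 145, 64, 13] [0.594 0.215 0.045]
  tall 250 [333.6, 161.3] [302, 156, 65, 12] [ 0.569 -0.039  0.045]
  tall 180 [268.2, 190.8] [249, 171, 37, 37] [0.495 0.12  0.045]
  tall 289 [199.6, 207.2] [190, 199, 23, 16] [0.454 0.283 0.045]
scene [(np.int32(201), [247.6, 64.0], [238, 55, 19, 20]), (np.int32(191), [260.4, 80.8], [251, 72, 24, 19]), (np.int32(537), [256.8, 133
[... 710 characters left out ...]
59, 58, 41] [0.837 0.151 0.   ]
  white 461 [350.3, 293.5] [316, 282, 57, 18] [ 0.782 -0.036  0.   ]
  pot pts [0.516 0.114 0.04 ] [[0.469, 0.082, 0.01], [0.545, 0.157, 0.052]]
  tall 96 [451.5, 173.4] [443, 170, 17, 8] [0.573 0.424 0.045]
  tall 510 [285.9, 185.4] [271, 175, 31, 22] [ 0.405 -0.041  0.045]
  tall 129 [353.0, 191.9] [337, 179, 31, 22] [0.516 0.119 0.045]
  tall 217 [397.1, 199.7] [372, 191, 52, 19] [0.599 0.213 0.045]
  tall 248 [311.3, 222.8] [283, 213, 57, 20] [ 0.574 -0.039  0.045]
  tall 69 [424.3, 221.5] [417, 216, 17, 10] [0.7   0.228 0.045]
  tall 83 [312.7, 253.9] [305, 249, 16, 10] [ 0.67  -0.08   0.045]
  tall 71 [453.3, 279.4] [448, 270, 12, 18] [0.876 0.174 0.045]
```

View pics/crop1.png

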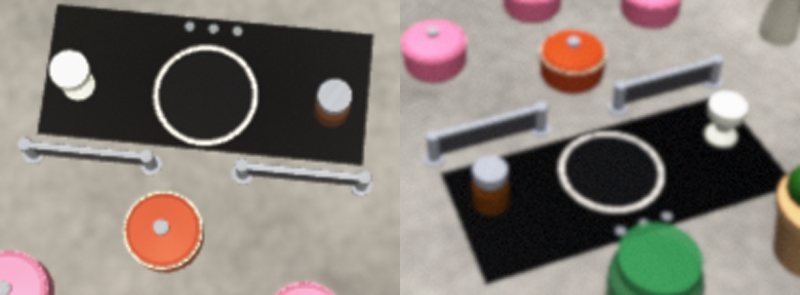

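The crop confirms the chosen pot: orange-brown with a steel knob, in front of the gateway and a bit left of centre, with the ring, egg cup and jar clear of the path. Next I refine the numbers.

Run:
```python
from meas import *
G={n:[np.load(n+'1.npz')[k] for k in np.load(n+'1.npz').files] for n in('top','scene')}
def tri(a,b):
    A=[];B=[]
    for n,(u,v) in(('top',a),('scene',b)):
        _,_,K,W,C=G[n]; d=W@np.linalg.inv(K)@[u,v,1];d/=np.linalg.norm(d);M=np.eye(3)-np.outer(d,d);A.append(M);B.append(M@C)
    return np.linalg.solve(sum(A),sum(B))
gs=G['scene'][0]; hs=cv2.cvtColor(gs,cv2.COLOR_BGR2HSV); k=cv2.inRange(hs,(0,0,110),(180,90,255))[176:192,342:362]
print('knob scene',blobs(k,4))
b=[x for x in blobs(k,4) if abs(x[1][0]-10)<6]
if b: print('knob tri',tri((266.1,187.4),(b[0][1][0]+342,b[0][1][1]+176)).round(4))
print('knob ray .06',ray(266.1,187.4,.06,*G['top'][2:]).round(4),'lid',ray(266.9,188.7,.05,*G['top'][2:]).round(4))
# rings: ellipse on ground points
for n,(x0,y0,x1,y1) in (('top',(255,95,320,155)),('scene',(338,222,402,272))):
    g=G[n]; m=cv2.inRange(cv2.cvtColor(g[0],cv2.COLOR_BGR2HSV),(0,0,120),(180,80,255))[y0:y1,x0:x1]
    l=max(blobs(m,30)); nn,lab,s,c=cv2.connectedComponentsWithStats(m); i=[i for i in range(1,nn) if s[i,4]==l[0]][0]
    v,u=np.nonzero(lab==i); e=cv2.fitEllipse(np.c_[u+x0,v+y0].astype(np.float32)); print(n,'ring',ray(*e[0],0,*g[2:]).round(4),e)
    P=pts(g[1],*g[2:]); 
    for nm,yl in (('L',(.13,.32)),('R',(-.16,.045))):
        q=(P[...,2]>.036)&(P[...,2]<.05)&(P[...,1]>yl[0])&(P[...,1]<yl[1])&(P[...,0]>.55)&(P[...,0]<.625)
        Q=P[q][:,:2]; print(nm,len(Q),Q.mean(0).round(4),Q[Q[:,1].argmin()].round(3),Q[Q[:,1].argmax()].round(3))
pink=cv2.inRange(cv2.cvtColor(G['top'][0],cv2.COLOR_BGR2HSV),(150,60,120),(178,255,255))
for a,c,bb in blobs(pink,200): print('pink',ray(*c,.05,*G['top'][2:]).round(3))
o=ctrl.get_obs(); print(Ro.from_rotvec(o['tool_rot']).as_matrix().round(3)); print(np.array(ctrl.camera_model('wrist')['tool_from_camera']).round(3))
```

```text
knob scene [(np.int32(75), [9.6, 1.5], [0, 0, 20, 5]), (np.int32(23), [10.0, 8.2], [8, 6, 5, 5])]
knob tri [0.4972 0.1216 0.083 ]
knob ray .06 [0.5008 0.1232 0.06  ] lid [0.4995 0.1225 0.05  ]
top ring [0.6781 0.0806 0.    ] ((287.150146484375, 124.72020721435547), (45.29567337036133, 47.31308364868164), 80.55573272705078)
L 248 [0.594  0.2157] [0.587 0.138] [0.606 0.293]
R 245 [ 0.5697 -0.0395] [ 0.563 -0.118] [0.572 0.039]
scene ring [0.6679 0.0786 0.    ] ((367.2471618652344, 243.68112182617188), (36.899627685546875, 56.67193603515625), 115.68213653564453)
L 204 [0.5961 0.2157] [0.588 0.138] [0.599 0.297]
R 236 [ 0.5716 -0.0381] [ 0.565 -0.115] [0.577 0.042]
pink [0.428 0.292 0.05 ]
pink [ 0.399 -0.04   0.05 ]
pink [0.344 0.143 0.05 ]
pink [0.259 0.236 0.05 ]
[[ 0.972  0.234 -0.   ]
 [ 0.234 -0.972  0.002]
 [ 0.    -0.002 -1.   ]]
[[-0.001 -0.965 -0.262  0.066]
 [ 1.    -0.    -0.001  0.   ]
 [ 0.    -0.262  0.965 -0.07 ]
 [ 0.     0.     0.     1.   ]]
```

Request:
apply_moves --rows '[0.953, -0.982, 0, 0, 0, 0.211, 0.953, -0.982, 0, 0, 0, 0.211, 0.953, -0.982, 0, 0, 0, 0.211, 0.953, -0.982, 0, 0, 0, 0.211, 0.953, -0.982, 0, 0, 0, 0.211, 0.953, -0.982, 0, 0, 0, 0.211, 0.953, -0.982, 0, 0, 0, 0.211, 0.953, -0.982, 0, 0, 0, 0.211, 0.953, -0.982, 0, 0, 0, 0.211, 0.953, -0.982, 0, 0, 0, 0.211, 0.953, -0.982, 0, 0, 0, 0.211, 0.953, -0.982, 0, 0, 0, 0.211, 0.953, -0.982, 0, 0, 0, 0.211, 0.953, -0.982, 0, 0, 0, 0.211, 0.953, -0.982, 0, 0, 0, 0.211, 0.953, -0.982, 0, 0, 0, 0.211, 0.953, -0.982, 0, 0, 0, 0.211, 0.953, -0.982, 0, 0, 0, 0.211, 0.953, -0.982, 0, 0, 0, 0.211, 0.953, -0.982, 0, 0, 0, 0.211]' --grip 0.58

```text
t: 2.1
tool_pos: [0.5638, 0.0979, 0.3036]
tool_rot: [3.138, -0.152, -0.001]
contact_force: [0.0, 0.2, 0.6]
opening: 0.0495
grip_force: 0.0
```

Run:
```python
from meas import *
o=ctrl.get_obs(); print(o['t'],o['tool_pos'],o['opening'],o['contact_force'],ctrl.tip_extent,Ro.from_rotvec(o['tool_rot']).as_matrix().round(4).tolist())
g=grab('wrist'); np.savez('wrist1.npz',*g); cv2.imwrite('pics/wrist1.png',g[0]); print(g[2].round(1).tolist(),g[4])
print(blobs(orange(g[0]),200))
```

```text
2.1 [0.56384789 0.09793393 0.30355762] 0.049476479036135126 [0.03557273 0.21294816 0.56968392] 0.0726 [[0.9953, -0.0965, -0.0008], [-0.0965, -0.9953, -0.0003], [-0.0007, 0.0004, -1.0]]
[[298.7, 0.0, 321.7], [0.0, 298.7, 199.5], [0.0, 0.0, 1.0]] [0.6300928  0.09136399 0.37320428]
[(np.int32(3634), [305.5, 232.9], [270, 200, 72, 68])]
```

View pics/wrist1.png

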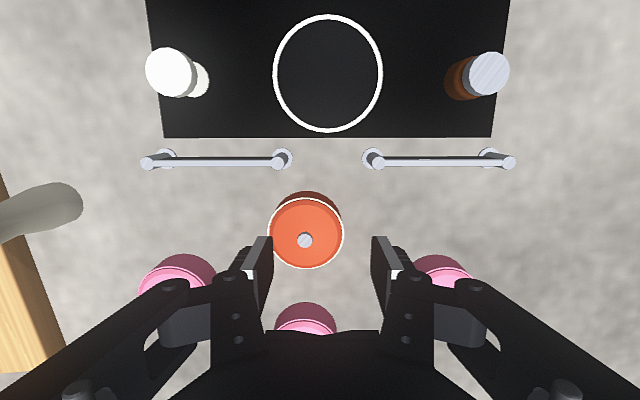

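Wrist view: the pot's lid is centred at (306,233) with its knob at (305,240). The ring is at (328,73), and the inner post tops are at about (279,162) and (375,162). The fingers are open to 49.5 mm and aligned with the guard.

```bash
cat >> meas.py <<'E'
def measw(g,pot=True):
    im,d=g[:2]; c=g[2:]; h=cv2.cvtColor(im,cv2.COLOR_BGR2HSV); P=pts(d,*c); r={}
    w=cv2.inRange(h,(0,0,150),(180,60,255)); n,l,s,cc=cv2.connectedComponentsWithStats(w)
    for i in range(1,n):
        a,b=s[i,2:4]
        if 60<a<200 and 60<b<200 and s[i,4]<.35*a*b and .6<a/b<1.6:
            v,u=np.nonzero(l==i); q=np.array([ray(x,y,0,*c) for x,y in zip(u,v)])[:,:2].astype(np.float32)
            r['ring'],rad=cv2.minEnclosingCircle(q); r['ring_d']=2*rad
    bl=max(blobs(orange(im),200)); x,y,ww,hh=bl[2]
    r['lid']=ray(*bl[1],.05,*c)[:2]
    k=cv2.inRange(h,(0,0,100),(180,100,255))[y+8:y+hh-6,x+8:x+ww-8]
    kb=max(blobs(k,10),default=None)
    if kb: r['knobpx']=np.array(kb[1])+[x+8,y+8]; r['knob']=ray(*r['knobpx'],.062,*c)[:2]
    return r,P,h
E
python3 - <<'E'
from meas import *
ld=lambda n:[np.load(n+'1.npz')[k] for k in np.load(n+'1.npz').files]
g=ld('wrist'); r,P,h=measw(g); print(r)
# triangulate knob top/wrist
A=[];B=[]
for gg,p in((g,r['knobpx']),(ld('top'),(266.1,187.4))):
    K,W,C=gg[2:]; d=W@np.linalg.inv(K)@[*p,1];d/=np.linalg.norm(d);M=np.eye(3)-np.outer(d,d);A.append(M);B.append(M@C)
print('knob tri',np.linalg.solve(sum(A),sum(B)))
# guard tops
q=(P[...,2]>.034)&(P[...,2]<.056); q[:145]=0;q[175:]=0
for a,c,b in blobs(q.astype(np.uint8),50):
    x,y,w,hh=b; print(a,c,b,'z',np.median(P[q][:,2]).round(4),[ray(u,c[1],.045,*g[2:])[:2].round(4).tolist() for u in(x,x+w)])
# fingertips
dm=(g[1]>0)&(P[...,2]<.27)&(P[...,2]>.2); print('finger z min',np.percentile(P[dm][:,2],[.5,2,10]))
E
```

```text
{'ring': (0.6764277219772339, 0.08044885098934174), 'ring_d': 0.12919868528842926, 'lid': array([0.50443152, 0.12239811]), 'knobpx': array([304.5, 239.7]), 'knob': array([0.50110903, 0.12326759])}
knob tri [0.50067083 0.12323522 0.06091123]
1212 [212.5, 162.7] [140, 155, 146, 16] z 0.0441 [[0.6024, 0.2951], [0.5867, 0.1351]]
1181 [443.5, 162.0] [370, 155, 146, 15] z 0.0441 [[0.5785, 0.0429], [0.5629, -0.1171]]
finger z min [0.23429529 0.23580809 0.2409302 ]
```

Request:
apply_moves --rows '[-0.225, -0.032, 0, 0, 0, 0, -0.225, -0.032, 0, 0, 0, 0, -0.225, -0.032, 0, 0, 0, 0, -0.225, -0.032, 0.25, 0, 0, 0, -0.225, -0.032, 0.25, 0, 0, 0, -0.225, -0.032, 0.25, 0, 0, 0, -0.225, -0.032, 0.364, 0, 0, 0, -0.225, -0.032, 0.364, 0, 0, 0, -0.225, -0.032, 0.364, 0, 0, 0, -0.225, -0.032, 0.364, 0, 0, 0]'

```text
t: 3.15
tool_pos: [0.4322, 0.1302, 0.0863]
tool_rot: [-3.138, 0.152, -0.001]
contact_force: [0.6, 0.1, -0.5]
opening: 0.0494
grip_force: 0.0
```

```bash
cat >> meas.py <<'E'
M=np.array([.5826,.0889]); EX=np.array([.9954,-.0956]); EY=np.array([.0956,.9954])
gf=lambda p:np.array([(np.array(p)[:2]-M)@EX,(np.array(p)[:2]-M)@EY]).round(4)
def look(name):
    o=ctrl.get_obs(); print('t',o['t'],'tool guard',gf(o['tool_pos']),'z',o['tool_pos'][2].round(4),'F',o['contact_force'].round(1),'yaw',np.arctan2(*Ro.from_rotvec(o['tool_rot']).as_matrix()[[1,0],0]).round(4))
    g=grab('wrist'); cv2.imwrite(f'pics/{name}.png',g[0]); h=cv2.cvtColor(g[0],cv2.COLOR_BGR2HSV)
    g2=grab('top'); cv2.imwrite(f'pics/{name}t.png',g2[0])
    for nm,gg in(('wrist',g),('top',g2)):
        for a,c,b in blobs(orange(gg[0]),150): print(nm,a,c,b,'lid@.05',gf(ray(*c,.05,*gg[2:])))
    return g,g2
E
python3 - <<'E'
from meas import *
look('w2')
E
```

```text
t 3.15 tool guard [-0.1536  0.0268] z 0.0863 F [ 0.6  0.1 -0.5] yaw -0.0969
wrist 41963 [322.0, 106.2] [204, 0, 238, 227] lid@.05 [-0.0831  0.0264]
top 885 [412.3, 33.7] [396, 18, 34, 34] lid@.05 [ 0.3564 -0.2988]
top 683 [48.8, 171.9] [25, 130, 49, 93] lid@.05 [-0.098   0.5566]
```

View pics/w2.png

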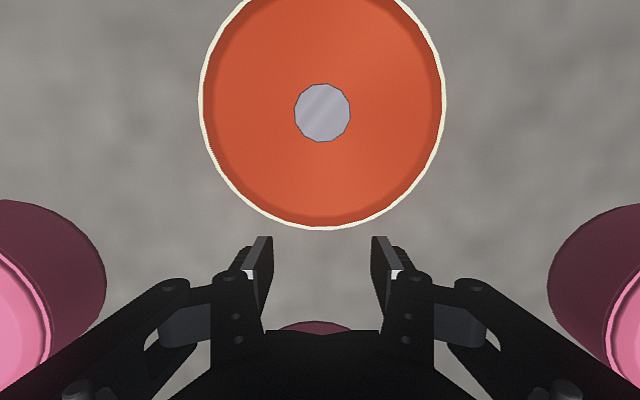

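The pot is centred between the fingers, with its lid at (322,106) and its knob at (322,113), and about 20 mm ahead of contact. I push diagonally to line it up with the gateway.

Request:
apply_moves --rows '[0.0133, 0, 0, 0, 0, 0, 0.0233, 0, 0, 0, 0, 0, 0.03, 0, 0, 0, 0, 0, 0.0367, 0, 0, 0, 0, 0, 0.0433, 0.0032, 0, 0, 0, 0, 0.05, 0.0063, 0, 0, 0, 0, 0.0567, 0.0095, 0, 0, 0, 0, 0.0633, 0.0127, 0, 0, 0, 0, 0.07, 0.0158, 0, 0, 0, 0, 0.0767, 0.019, 0, 0, 0, 0, 0.0833, 0.0222, 0, 0, 0, 0, 0.09, 0.0253, 0, 0, 0, 0, 0.0967, 0.0285, 0, 0, 0, 0, 0.1033, 0.0317, 0, 0, 0, 0, 0.11, 0.0348, 0, 0, 0, 0, 0.1167, 0.038, 0, 0, 0, 0, 0.1233, 0.0412, 0, 0, 0, 0, 0.13, 0.0443, 0, 0, 0, 0, 0.13, 0.0443, 0, 0, 0, 0, 0.13, 0.0443, 0, 0, 0, 0]'

```text
t: 5.25
tool_pos: [0.507, 0.0972, 0.0855]
tool_rot: [-3.137, 0.15, 0.0]
contact_force: [-2.3, 1.7, 2.2]
opening: 0.0493
grip_force: 1.5
```

Run:
```python
from meas import *
g,_=look('w3'); r,P,h=measw(g); print({k:(v,gf(v)) for k,v in r.items() if k in('knob','knobpx')})
```

```text
t 5.25 tool guard [-0.0761  0.001 ] z 0.0855 F [-2.3  1.7  2.2] yaw -0.0956
wrist 39036 [321.3, 154.8] [207, 41, 230, 230] lid@.05 [-0.0219  0.0011]
top 882 [412.3, 33.7] [396, 18, 34, 34] lid@.05 [ 0.3564 -0.2988]
top 295 [34.4, 139.3] [25, 130, 20, 31] lid@.05 [-0.0208  0.6096]
top 372 [60.2, 197.7] [48, 171, 25, 52] lid@.05 [-0.1575  0.5157]
{'knobpx': (array([321.1, 175.6]), array([302.2642, 205.3452])), 'knob': (array([0.55579927, 0.09258424]), array([-0.027 ,  0.0011]))}
```

View pics/w3.png

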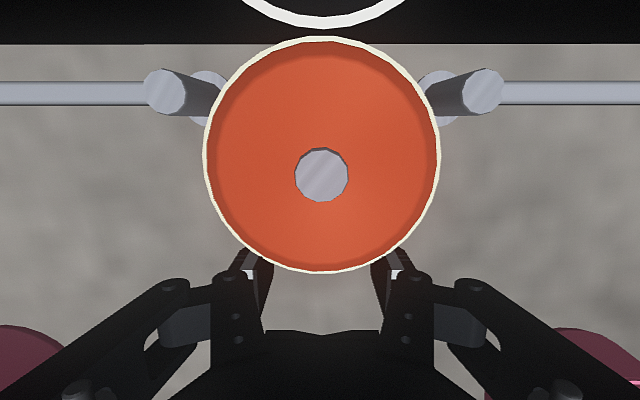

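Pot seated in the fingers, knob at (321,176). The post tops at (164,91) and (483,91) have their middle at about 323.5, so the pot is about 1 mm left of centre. I push through the gateway with a 1 mm trim.

Request:
apply_moves --rows '[0.006, 0.0008, 0, 0, 0, 0, 0.013, 0.0015, 0, 0, 0, 0, 0.02, 0.0017, 0, 0, 0, 0, 0.028, 0.0017, 0, 0, 0, 0, 0.036, 0.0017, 0, 0, 0, 0, 0.044, 0.0017, 0, 0, 0, 0, 0.052, 0.0017, 0, 0, 0, 0, 0.06, 0.0017, 0, 0, 0, 0, 0.068, 0.0017, 0, 0, 0, 0, 0.076, 0.0017, 0, 0, 0, 0, 0.084, 0.0017, 0, 0, 0, 0, 0.092, 0.0017, 0, 0, 0, 0, 0.1, 0.0017, 0, 0, 0, 0, 0.108, 0.0017, 0, 0, 0, 0, 0.116, 0.0017, 0, 0, 0, 0, 0.124, 0.0017, 0, 0, 0, 0, 0.132, 0.0017, 0, 0, 0, 0, 0.14, 0.0017, 0, 0, 0, 0, 0.14, 0.0017, 0, 0, 0, 0, 0.14, 0.0017, 0, 0, 0, 0]'

```text
t: 7.35
tool_pos: [0.5904, 0.0876, 0.0853]
tool_rot: [3.137, -0.15, 0.0]
contact_force: [-1.2, -0.1, 0.6]
opening: 0.0497
grip_force: 1.6
```

Run:
```python
from meas import *
g,_=look('w4'); r,P,h=measw(g); print({k:(v,gf(v)) for k,v in r.items() if k in('knob','knobpx')})
```

```text
t 7.35 tool guard [ 0.0079 -0.0006] z 0.0853 F [-1.2 -0.1  0.6] yaw -0.0956
wrist 18114 [310.1, 152.2] [208, 42, 229, 229] lid@.05 [0.063  0.0033]
top 879 [412.4, 33.7] [396, 18, 34, 33] lid@.05 [ 0.3564 -0.2991]
top 306 [34.9, 140.3] [25, 130, 24, 40] lid@.05 [-0.0232  0.6078]
top 375 [60.2, 197.8] [48, 171, 26, 52] lid@.05 [-0.1577  0.5156]
{'knobpx': (array([321.9, 174.5]), array([303.1656, 204.3268])), 'knob': (array([0.63954838, 0.08262955]), array([ 0.0573, -0.0008]))}
```

View pics/w4.png

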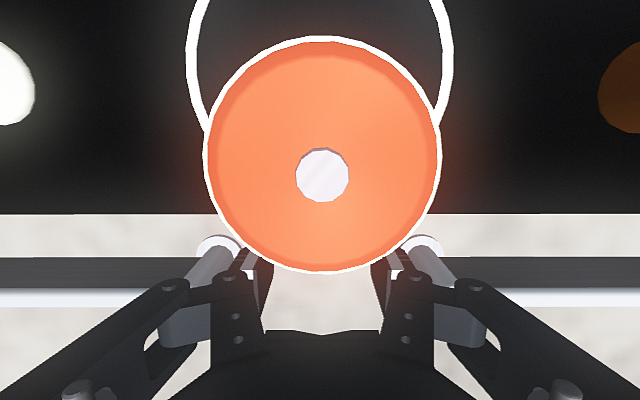

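The pot is through the gateway at guard x = 57 mm and centred, knob at (322,175). The ring sides at (195,50) and (445,50) lie symmetrically about it. About 37 mm remains.

Request:
apply_moves --rows '[0.007, 0, 0, 0, 0, 0, 0.014, 0, 0, 0, 0, 0, 0.021, 0, 0, 0, 0, 0, 0.028, 0, 0, 0, 0, 0, 0.035, 0, 0, 0, 0, 0, 0.042, 0, 0, 0, 0, 0, 0.049, 0, 0, 0, 0, 0, 0.056, 0, 0, 0, 0, 0, 0.062, 0, 0, 0, 0, 0, 0.062, 0, 0, 0, 0, 0, 0.062, 0, 0, 0, 0, 0]'

```text
t: 8.55
tool_pos: [0.6276, 0.0843, 0.0853]
tool_rot: [-3.138, 0.15, -0.001]
contact_force: [-1.5, 0.7, -0.2]
opening: 0.0495
grip_force: 1.4
```

Run:
```python
from meas import *
g,_=look('w5'); r,P,h=measw(g); print({k:(v,gf(v)) for k,v in r.items() if k in('knob','knobpx')})
```

```text
t 8.55 tool guard [ 0.0453 -0.0003] z 0.0853 F [-1.5  0.7 -0.2] yaw -0.0957
wrist 20885 [316.2, 163.6] [208, 42, 229, 229] lid@.05 [0.0964 0.0015]
top 881 [412.4, 33.7] [396, 18, 34, 33] lid@.05 [ 0.3564 -0.2991]
top 687 [48.9, 172.0] [25, 130, 49, 93] lid@.05 [-0.0982  0.5563]
{'knobpx': (array([321.7, 174.4]), array([302.9761, 204.2081])), 'knob': (array([0.67684606, 0.07941121]), array([ 0.0947, -0.0004]))}
```

View pics/w5.png

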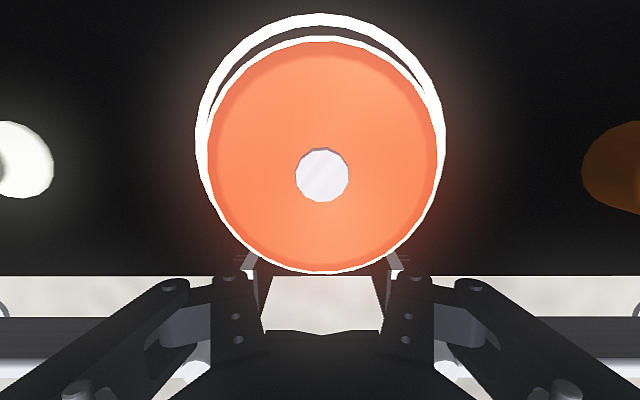

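The pot now sits over the ring, with the ring's rim showing evenly on both sides of it. I back off 20 mm, then rise.

Request:
apply_moves --rows '[-0.007, 0, 0, 0, 0, 0, -0.02, 0, 0, 0, 0, 0, -0.033, 0, 0, 0, 0, 0, -0.033, 0, 0, 0, 0, 0, -0.033, 0, -0.05, 0, 0, 0, -0.033, 0, -0.12, 0, 0, 0, -0.033, 0, -0.2, 0, 0, 0, -0.033, 0, -0.28, 0, 0, 0, -0.033, 0, -0.36, 0, 0, 0, -0.033, 0, -0.36, 0, 0, 0, -0.033, 0, -0.36, 0, 0, 0, -0.033, 0, -0.36, 0, 0, 0]'

```text
t: 9.85
tool_pos: [0.607, 0.0862, 0.2997]
tool_rot: [3.138, -0.15, -0.004]
contact_force: [-0.1, 0.0, -1.1]
opening: 0.0496
grip_force: 0.0
```

Run:
```python
from meas import *
g,_=look('w6'); r,P,h=measw(g); print({k:(v,gf(v)) for k,v in r.items() if k in('knob','ring')})
```

```text
t 9.85 tool guard [ 0.0246 -0.0004] z 0.2997 F [-0.1  0.  -1.1] yaw -0.0957
wrist 5067 [321.5, 112.8] [281, 72, 82, 84] lid@.05 [ 0.096  -0.0004]
top 876 [412.4, 33.7] [396, 18, 34, 33] lid@.05 [ 0.3564 -0.2991]
top 279 [34.2, 138.7] [25, 130, 19, 24] lid@.05 [-0.0194  0.6104]
top 370 [60.3, 197.8] [48, 171, 25, 52] lid@.05 [-0.1577  0.5154]
{'ring': ((0.6760420203208923, 0.07942680269479752), array([ 0.0939, -0.0005])), 'knob': (array([0.67601011, 0.07946675]), array([ 0.0939, -0.0005]))}
```

View pics/w6.png

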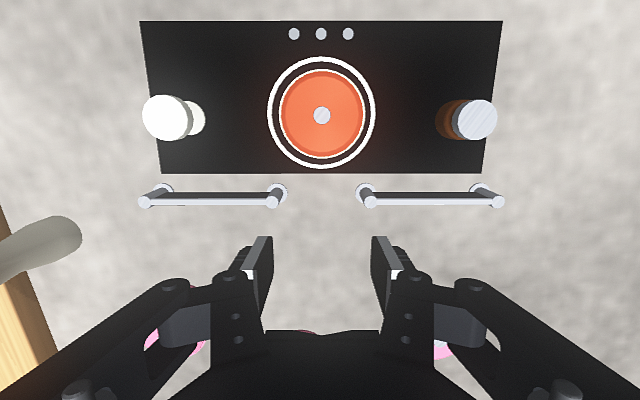

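The pot, at (322,113), stands centred in the ring to within about 1 mm. The egg cup and jar stand undisturbed and the hand is clear.

```bash
python3 -c "
from station import ctrl
print(ctrl.finish_job())"
```

```text
the job is handed in; nothing more can be done
None
```

I pushed the orange-brown pot through the gateway and onto the warming plate, centred in the white ring to within about 1 mm, moved the hand clear, and handed the job in at about 10 s; no verdict was shown.

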